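# Pepper mill from the condiment carousel

### The job

Turn the condiment carousel a third of a turn by one of its rim knobs, so that the tall waisted pepper mill comes from under the brass rail to the open front cup place and the carousel clicks into its detent, and let go of the knob. Then draw the mill up out of its cup and hold it over the middle of the serving bowl, tipped to about 45 degrees with its foot end lowest and a hand's breadth above the bowl's rim. Finish while still holding it there, steady and touching nothing else, with the carousel left in its detent and everything else left as it stands.

Things in the scene. Friction and masses are not known exactly. Their poses are not given: they have to be found in the camera images.
- mill: tall dark wood pepper mill, 150 mm high, 0.24 kg: foot 52 mm across and 34 mm high, waist 34 mm across at 60-75 mm, 46 mm at 96 mm, then a groove and a straight round head 40 mm across from 106 to 142 mm above the foot (grip here). Origin: centre of the foot's underside, z up to the head. Starts upright in one of the two rear cups, origin 40 mm above the work surface
- salt: straight salt mill of the same dark wood, 122 mm high, 52 mm in diameter, in the other rear cup; origin: centre of its underside. Stays in its cup
- shaker: glass shaker with a steel domed top, 97 mm high, 52 mm in diameter, in the front cup at the start; origin: centre of its underside. Stays in its cup
- carousel (a joint): turn of the carousel disc, rad: 0 at the start, positive anticlockwise from above, stops at -2.35 and 2.35. Turns with light friction (0.06 N m); a sprung detent holds it at -2.094, 0 and 2.094 (a third of a turn each way): 3 to 5 N at a knob to leave or enter, pulls in from within 0.06 rad. Pale wood disc, radius 150 mm, top at 40 mm, on a base of radius 175 mm
- centre (a point): fixed point on the carousel's axis, 40 mm above the work surface, at the disc's top. Three brass cups stand on the disc 120 degrees apart, centres 85 mm from the axis, outer diameter 65 mm, inner 59 mm, 34 mm high; their floor is the disc's top
- front (a point): fixed point 85 mm from the axis on the robot's side, 40 mm up: where the front cup's floor centre stands in a detent (brass mark on the base). The rear places lie 120 degrees from it both ways; over them runs a fixed 8 mm brass rail, 209 mm up, 85 mm from the axis, its ends 112 degrees from the front place, on two posts 166 mm from the axis, 138 degrees from the front
- knob_a (a point): top centre of one of three round dark wood rim knobs that turn with the disc: 20 mm across, 50 mm high, top 90 mm above the work surface, 134 mm from the axis, midway between two cups. This one starts 60 degrees clockwise (from above) of the front place
- knob_b (a point): as knob_a; starts 60 degrees anticlockwise (from above) of the front place
- knob_c (a point): as knob_a; starts at the rear, 180 degrees from the front place
- bowl: terracotta serving bowl on the sideboard, rim radius 85 mm, rim 60 mm above the work surface, 0.7 kg; origin: centre of its underside
- wine: green bottle, 74 mm in diameter, 200 mm high, bystander; origin: centre of its underside
- spirit: clear bottle, 72 mm in diameter, 170 mm high, bystander; origin: centre of its underside
- mug: white mug, 80 mm in diameter, 90 mm high, bystander; origin: centre of its underside
- cup: small blue-glazed cup, 72 mm in diameter, 55 mm high, bystander; origin: centre of its underside
- spoon: steel spoon lying flat beyond the bowl, about 200 mm long, bystander; origin: on its underside, near its middle
There are look-alikes about, which are no part of the job. What is shaped like the shaker but green or red is not meant.

How it is judged:
On the way, in this order (a step that is already met when the one before it is completed fails the run):
1. the carousel stands in the detent a third of a turn from its start, the pepper mill upright in its cup at the front place, the knob let go ((value of joint carousel above 2.044 rad or value of joint carousel below -2.044 rad) and value of joint carousel between -2.144 and 2.144 rad and velocity of joint carousel between -0.05 and 0.05 rad/s and horizontal distance between mill and front below 0.015 m and height (world z) of mill below 0.05 m and angle between mill's own z axis and vertical below 0.25 rad and contact force between the fingers and carousel below 0.3 N), for 0.2 s.
2. the mill is drawn up clear of its cup in the fingers, over the carousel (height (world z) of mill above 0.076 m and horizontal distance between mill and front below 0.08 m and contact force between the fingers and mill above 1 N), for 0.05 s.
At the end, for the whole second after the job is handed in: Mill held still, 34 to 57 degrees from vertical, foot lowest, foot centre 95 to 240 mm above the surface and within 55 mm of the bowl's centre from above, not touching the bowl; carousel within 0.05 rad of the detent; salt mill and shaker upright in their cups; bowl moved under 30 mm ((value of joint carousel above 2.044 rad or value of joint carousel below -2.044 rad) and value of joint carousel between -2.144 and 2.144 rad and horizontal distance between mill and bowl below 0.055 m and height (world z) of mill between 0.095 and 0.24 m and angle between mill's own z axis and vertical between 0.59 and 1 rad and contact force between the fingers and mill above 1 N and contact force between mill and bowl below 0.1 N and linear speed of mill below 0.03 m/s and angular speed of mill below 0.2 rad/s and distance of bowl from where it was at the start of the episode below 0.03 m and height (world z) of each of salt, shaker below 0.05 m and angle between each of salt, shaker's own z axis and vertical below 0.25 rad); the arm keeps its last pose, push and grip.
It fails at once if the serving bowl is shoved more than 30 mm or tipped (distance of bowl from where it was at the start of the episode above 0.03 m or angle between bowl's own z axis and vertical above 0.3 rad).
It fails at once if the straight mill or the glass shaker is tipped or taken out of its cup (angle between any of salt, shaker's own z axis and vertical above 0.4 rad or height (world z) of any of salt, shaker above 0.062 m).
It fails at once if another thing on the sideboard is moved more than 40 mm (distance of any of wine, spirit, mug, cup, spoon from where it was at the start of the episode above 0.04 m).
It fails at once if the mill is laid or dropped on the sideboard (height (world z) of mill below 0.025 m or angle between mill's own z axis and vertical above 1.4 rad).
It also fails if it takes over 51 s, if anything falls off the work surface, if the arm or the gripper's body presses on something with over 40 N, if the wrist force passes 120 N, or if a joint passes its speed limit or range.

### The arm

A 6-joint arm with a two-finger parallel gripper is mounted at the origin on the work surface. World frame = base frame: x ahead of the robot, y to its left, z up, the work surface at z = 0. Lengths are in m, angles in rad, forces in N, time in s.
With the tool pointing down it reaches from about 0.35 to 0.725 m from the base axis. Payload 4.3 kg.
Tool frame: the origin (TCP) lies midway between the tips of the shut fingers; the grasp point (between the pads) lies 19 mm behind it (env.tcp_to_grasp is the distance from the TCP to the grasp point, in m); z points along the fingers, y is the line along which they close (so a half turn about z gives the same grasp; the last joint's range is limited). The gripper opens to 85 mm and grips with 20 to 120 N. Pads are 22 mm wide; open, the fingers measure 114 mm over their backs; the gripper's body (76 mm by 85 mm) begins 54 mm behind the grasp point. The pads swing forward as they close: fully open they stand 13 mm farther back than shut.
Start: joints at [-1.433, 0.377, 0.081, 1.274, 0, 1.46], TCP at [0.141, -0.557, 0.231] pointing down, gripper open.
Joint ranges: [-2.72, 2.72], [-0.84, 1.66], [-1.02, 1.22], [-1.77, 2.12], [-1.37, 1.28], [-3.14, 3.14]. Speed limits (rad/s): [2.57, 2.57, 3.14, 3.14, 3.14, 3.14].

### API

Orientations are given as [roll, pitch, yaw] about the fixed x, y, z axes, in that order (R = Rz(yaw) Ry(pitch) Rx(roll)).
In Python, from plant import telemetry, imaging, env gives the robot as it stands.
- The arm moves only by the shell command python3 -m crank 'ROWS' [FORCE]. ROWS is JSON, a list of rows, each an object of numbers: "dx", "dy", "dz": the shift along the tool's x, y, z in mm; "rx", "ry", "rz": the turn, a rotation vector about the tool's x, y, z in rad; "hand": the finger opening in mm, from 0 to 85.4. In form: [{"dx": .., "dy": .., "dz": .., "rx": .., "ry": .., "rz": .., "hand": ..}, ...]. A call has 1 to 10 rows; each row is the pose to reach, as a shift and turn from the pose commanded when the call began, along the tool's axes at that moment; what a row does not reach only later rows make up. A row lasts 1/10 s, in which the tool goes at most 50 mm and 8.59 degrees, less where a joint would pass 70% of its speed; a pose out of reach is approached as far as the arm can. A call with a gripper value outside its range is refused whole. The fingers move at their own pace and stop on an object; FORCE is the grip in N (left out, the last holds). Time passes only in rows, so rows that repeat a pose let the fingers close. It gives the time, the measured TCP pose, the force, the opening and the grip force at its end, in the units of the state.
- telemetry.get_obs(): the state, without advancing time (a new reading comes with each control period).
- imaging.camera(name): name is "side" or "top"; returns the picture (400x640x3 uint8, blue, green, red); there is no depth.
- imaging.camera_info(name): a dict with "fx", "fy", "cx", "cy" (pixels), "origin" and "rotation" of the camera in the world. Camera axes: x right, y up, looking along -z (the intrinsics and any distortion apply to the point x, -y, -z); pixel columns grow to the right and rows downward; lengths in m; the calibration is good to about 2 mm. A picture is of the moment at which its call begins. camera_info takes no time and is no camera call.
- env.finish_job(): hands the job in; it is judged then, once.
The state is a dict: "time": time; "joint_positions": joint angles; "qd": joint speeds; "joint_efforts": joint torques, N m; "position": TCP position; "eef_rot": TCP orientation; "ft_force": force on the tool from outside, world axes, zero at the start; "torque": the same for the moment, N m; "opening": finger opening in m; "finger_force": force on a finger pad.
Only numpy, scipy, OpenCV 4.12 (cv2) and the standard library are available. Lean on these libraries where they do the work, as an engineer would, in place of code of your own. Each camera call takes 0.05 s, during which the arm holds its last target. There are 200 camera calls.

## Working session

There is one attempt and no reset: what is moved stays moved. The work goes in short steps, Python scripts to look and compute and a shell command to move; the robot and the scene stay as the last step left them, time stands still between calls to the robot, and variables do not carry over. Pictures are saved under pics/ and viewed, at most 10 in all, crops included, and the job is handed in when it is done.

```bash
mkdir -p pics; ls; python3 - <<'E'
from plant import telemetry, imaging, env
import cv2
for n in("top","side"):
    im=imaging.camera(n); cv2.imwrite(f"pics/{n}0.png",im); print(n,imaging.camera_info(n))
print(telemetry.get_obs()); print(env.tcp_to_grasp)
E
```

```text
pics
top {'fx': 426.7174601540965, 'fy': 426.7174601540965, 'cx': 321.6590001660804, 'cy': 198.0736680512076, 'origin': array([0.28598661, 0.00894043, 1.42978551]), 'rotation': array([ 0.18303989, -0.01205873, -1.54471978])}
side {'fx': 499.82434911558175, 'fy': 499.82434911558175, 'cx': 317.07669681193585, 'cy': 193.8182570782116, 'origin': array([0.0922778 , 1.06694512, 1.08782286]), 'rotation': array([ 0.85531544,  0.01862737, -2.74505435])}
{'time': 0.1, 'joint_positions': array([-1.43332712e+00,  3.78025384e-01,  7.97617236e-02,  1.27440868e+00,
        5.69296840e-06,  1.46047912e+00]), 'qd': array([ 0.0012958 , -0.00298834,  0.00249614, -0.00056365,  0.00183059,
       -0.00195884]), 'joint_efforts': array([ 7.39338975e-04, -4.64694393e+01,  2.70581621e+01,  1.19967168e-02,
       -8.01080682e-05, -4.19965929e-06]), 'position': array([ 0.14093996, -0.55684786,  0.23043498]), 'eef_rot': array([-3.13972867e+00, -2.12195711e-04,  2.47786207e-01]), 'ft_force': array([ 0.54444063, -0.00694427,  0.17293634]), 'torque': array([-0.10617634,  0.01093248,  0.03988638]), 'finger_force': 0.0, 'opening': 0.08524649367919863}
0.0187
```

View pics/top0.png

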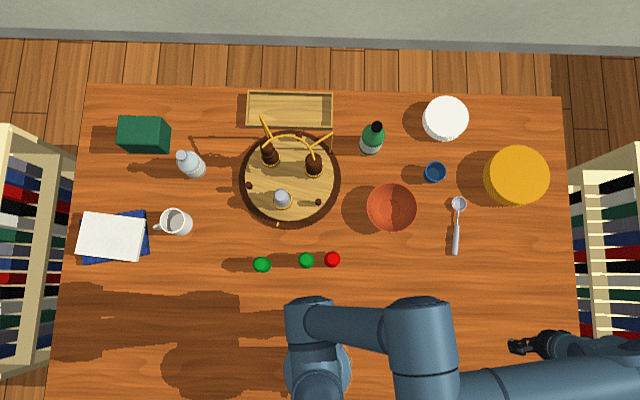

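View pics/side0.png

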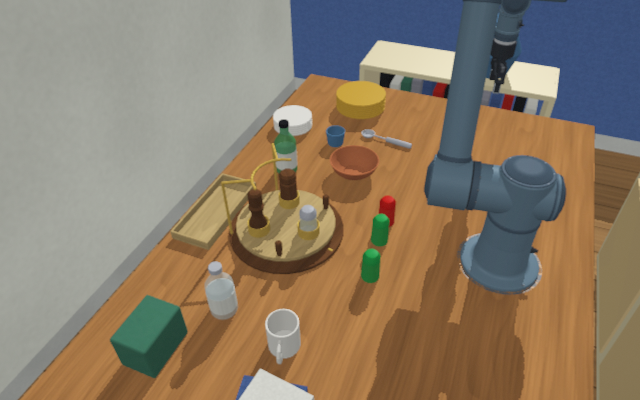

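The top view shows the carousel at about (290,180) and the rear mills at (270,155) and (313,165). The shaker is at (282,198), knobs are visible at (249,185) and (318,202), and the bowl is at (391,207). In the side view the two dark mills are at (256,210) and (288,187). The green and red shakers are look-alikes. I'll enlarge to see which mill is waisted.

```bash
cat > h.py <<'E'
import numpy as np, cv2
from scipy.spatial.transform import Rotation as R
from plant import telemetry, imaging, env
def P(n,p):
    c=imaging.camera_info(n); q=R.from_euler('xyz',c['rotation']).inv().apply(np.atleast_2d(p)-c['origin'])
    return np.c_[c['cx']+c['fx']*q[:,0]/-q[:,2], c['cy']-c['fy']*q[:,1]/-q[:,2]]
def U(n,uv,z):
    c=imaging.camera_info(n); uv=np.atleast_2d(uv)
    d=np.c_[(uv[:,0]-c['cx'])/c['fx'],-(uv[:,1]-c['cy'])/c['fy'],-np.ones(len(uv))]
    d=R.from_euler('xyz',c['rotation']).apply(d); return c['origin']+d*((z-c['origin'][2])/d[:,2])[:,None]
E
python3 - <<'E'
from h import *
a=cv2.imread('pics/side0.png')[150:275,220:355]; b=cv2.imread('pics/top0.png')[105:235,230:425]
a=cv2.resize(a,None,fx=4,fy=4,interpolation=cv2.INTER_CUBIC)[:500];b=cv2.resize(b,None,fx=4,fy=4,interpolation=cv2.INTER_CUBIC)
cv2.imwrite('pics/ca.png',a);cv2.imwrite('pics/cb.png',b)
print(U('top',[[391,207]],.06),U('side',[[354,163]],.06))
print('knobs',U('top',[[249,185],[318,202]],.09),U('side',[[278,243],[326,197]],.09))
print('shaker',U('top',[[282,193]],.137),U('side',[[308,209]],.137))
E
```

```text
[[ 0.51673698 -0.22762018  0.06      ]] [[ 0.51214996 -0.20818922  0.06      ]]
knobs [[0.57035609 0.23314914 0.09      ]
 [0.52129788 0.01058363 0.09      ]] [[0.57325193 0.24363471 0.09      ]
 [0.52218718 0.01855907 0.09      ]]
shaker [[0.53808676 0.12230197 0.137     ]] [[0.52986011 0.13366266 0.137     ]]
```

View pics/ca.png

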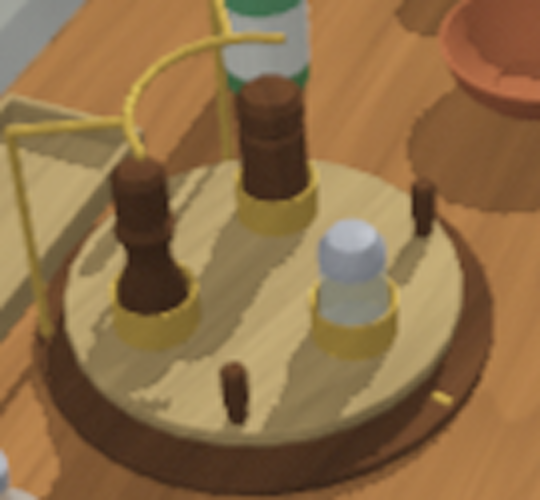

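View pics/cb.png

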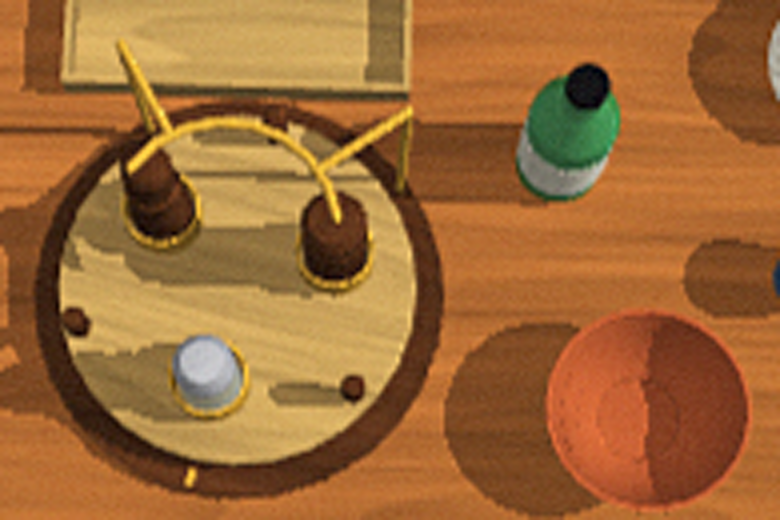

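The waisted mill is the left rear one: crop a (150,240), side (256,210), top (270,152). It has a foot, a narrow waist and a round head. The other, in crop a at (272,140) and top (313,165), is straight, so it is the salt mill. The carousel must therefore turn anticlockwise (+2.094). Next I'll fit the positions.

```bash
python3 - <<'E'
from h import *
from scipy.optimize import least_squares
tcp=telemetry.get_obs()['position']; print('tcp',P('top',tcp),P('side',tcp))
ims={n:cv2.imread(f'pics/{n}0.png') for n in('top','side')}
t=np.linspace(0,2*np.pi,721)
def circ(c,r,z): return np.c_[c[0]+r*np.cos(t),c[1]+r*np.sin(t),0*t+z]
def ext(n,p): u=P(n,p); return np.array([u[:,0].min(),u[:,0].max(),u[:,1].min(),u[:,1].max()])
# bowl contour
for n,roi in(('top',(350,170,430,245)),('side',(320,140,390,190))):
    x0,y0,x1,y1=roi; h=cv2.cvtColor(ims[n],cv2.COLOR_BGR2HSV)[y0:y1,x0:x1]; b=ims[n][y0:y1,x0:x1].astype(int)
    m=((h[...,0]<9)&(h[...,1]>140)).astype(np.uint8)
    k,l,s,c=cv2.connectedComponentsWithStats(m); i=1+s[1:,4].argmax(); x,y,w,hh,a=s[i]
    e=np.array([x+x0-.5,x+x0+w-.5,y+y0-.5,y+y0+hh-.5]); 
    f=lambda c:(ext(n,circ(c,.085,.06))-e)[[0,1,2]]
    r=least_squares(f,[.51,-.22],x_scale=.1,diff_step=1e-3); print('bowl',n,e,r.x,r.fun)
o=lambda a,ox,oy:[a[0]/4-.375+ox,a[1]/4-.375+oy]
for n,(l,r_,tp,bt),off in(('top',(58,417,None,465),(230,105)),('side',(63,465,160,441),(220,150))):
    e=np.array([l/4+off[0],r_/4+off[0],(tp or 0)/4+off[1],bt/4+off[1]])-.375; sel=[0,1,3] if tp is None else [0,1,2,3]
    r=least_squares(lambda c:(ext(n,circ(c,.15,.04))-e)[sel],[.6,.12],x_scale=.1,diff_step=1e-3); print('disc',n,r.x,r.fun)
print('kn top',U('top',[o((74,319),230,105),o((352,386),230,105)],.09)[:,:2])
print('kn side',U('side',[o((233,370),220,150),o((423,186),220,150)],.09)[:,:2])
print('mark top',U('top',o((191,478),230,105),.03)[:,:2],'side',U('side',o((441,398),220,150),.03)[:,:2])
E
```

```text
tcp [[523.54732088 336.9925241 ]] [[492.94730143  89.13964858]]
bowl top [376.5 416.5 182.5 231.5] [ 0.51447082 -0.24561305] [-6.04116434  6.05497006 -0.1394753 ]
bowl side [351.5 352.5 177.5 178.5] [ 0.47053856 -0.07027144] [-26.66834696  26.43581864  -3.60538712]
disc top [0.61453406 0.10967262] [-0.0722407   0.07264324 -0.00274236]
disc side [0.61356761 0.11641659] [ 0.19475119 -0.19449102  0.07773453 -0.02118788]
kn top [[0.57232242 0.236064  ]
 [0.5240958  0.01185717]]
kn side [[0.57502236 0.2408003 ]
 [0.52544429 0.01553621]]
mark top [[0.45407892 0.14241005]] side [[0.4534018  0.16071206]]
```

```bash
cat >> h.py <<'E'
def to(p,rpy):
    "shift (mm) and rotvec from present pose to world pose p,rpy"
    o=telemetry.get_obs(); A=R.from_euler('xyz',o['eef_rot']); B=rpy if isinstance(rpy,R) else R.from_euler('xyz',rpy)
    print('d',np.round(A.inv().apply(np.array(p)-o['position'])*1e3,1),'r',np.round((A.inv()*B).as_rotvec(),4),'t',o['time'])
E
python3 - <<'E'
from h import *
th=np.radians(108); print(U('top',[391.6,206.4],.06))
to([.614+.134*np.cos(th),.112+.134*np.sin(th),.17],[np.pi,0,th])
E
```

```text
[[ 0.51877423 -0.22958625  0.06      ]]
d [ 613.8 -666.    61.8] r [-1.3000e-03 -1.7000e-03 -1.6372e+00] t 0.1
```

```bash
python3 -m crank '[{"dx":614,"dy":-666,"dz":0,"rz":-1.637,"hand":60},{"dx":614,"dy":-666,"dz":0,"rz":-1.637,"hand":60},{"dx":614,"dy":-666,"dz":0,"rz":-1.637,"hand":60},{"dx":614,"dy":-666,"dz":0,"rz":-1.637,"hand":60},{"dx":614,"dy":-666,"dz":0,"rz":-1.637,"hand":60},{"dx":614,"dy":-666,"dz":0,"rz":-1.637,"hand":60},{"dx":614,"dy":-666,"dz":0,"rz":-1.637,"hand":60},{"dx":614,"dy":-666,"dz":0,"rz":-1.637,"hand":60},{"dx":614,"dy":-666,"dz":0,"rz":-1.637,"hand":60},{"dx":614,"dy":-666,"dz":0,"rz":-1.637,"hand":60}]' 30
python3 - <<'E'
from h import *
th=np.radians(108)
to([.614+.134*np.cos(th),.112+.134*np.sin(th),.17],[np.pi,0,th])
E
```

```text
d [ 613.8 -666.    61.8] r [-1.3000e-03 -1.7000e-03 -1.6372e+00] t 0.1schema error: expected keys dx, dy, dz, rx, ry, rz, hand
```

```bash
python3 -m crank '[{"dx":614,"dy":-666,"dz":0,"rx":0,"ry":0,"rz":-1.637,"hand":60},{"dx":614,"dy":-666,"dz":0,"rx":0,"ry":0,"rz":-1.637,"hand":60},{"dx":614,"dy":-666,"dz":0,"rx":0,"ry":0,"rz":-1.637,"hand":60},{"dx":614,"dy":-666,"dz":0,"rx":0,"ry":0,"rz":-1.637,"hand":60},{"dx":614,"dy":-666,"dz":0,"rx":0,"ry":0,"rz":-1.637,"hand":60},{"dx":614,"dy":-666,"dz":0,"rx":0,"ry":0,"rz":-1.637,"hand":60},{"dx":614,"dy":-666,"dz":0,"rx":0,"ry":0,"rz":-1.637,"hand":60},{"dx":614,"dy":-666,"dz":0,"rx":0,"ry":0,"rz":-1.637,"hand":60},{"dx":614,"dy":-666,"dz":0,"rx":0,"ry":0,"rz":-1.637,"hand":60},{"dx":614,"dy":-666,"dz":0,"rx":0,"ry":0,"rz":-1.637,"hand":60}]' 30
python3 - <<'E'
from h import *
th=np.radians(108)
to([.614+.134*np.cos(th),.112+.134*np.sin(th),.17],[np.pi,0,th]);print(telemetry.get_obs())
E
```

```text
time: 1.1
position: [0.3797, -0.1159, 0.2312]
eef_rot: [-3.142, 0.0, 1.754]
ft_force: [1.5, -0.8, -0.3]
opening: 0.0604
finger_force: 0.0
d [314.4 254.3  61.1] r [-1.000e-04  1.000e-04 -1.313e-01] t 1.1
{'time': 1.1, 'joint_positions': array([-4.56380782e-01,  1.85886697e-02, -3.68724430e-01,  1.18346943e+00,
       -1.49736807e-04,  9.31569994e-01]), 'qd': array([ 1.28520799,  0.15008898,  0.1564917 , -0.00754913, -0.00158522,
       -0.21170178]), 'joint_efforts': array([ -6.00132242, -30.27557373,  25.04824519,   0.80428591,
         0.03883232,   0.17409807]), 'position': array([ 0.37968824, -0.11594227,  0.23115801]), 'eef_rot': array([-3.14151440e+00,  1.28405072e-04,  1.75364188e+00]), 'ft_force': array([ 1.46233938, -0.78465549, -0.30485714]), 'torque': array([ 0.01519446,  0.00013846, -0.00656207]), 'finger_force': 0.0, 'opening': 0.060427895141186135}
```

```bash
python3 -m crank '[{"dx":310,"dy":250,"dz":0,"rx":0,"ry":0,"rz":-0.131,"hand":60},{"dx":310,"dy":250,"dz":0,"rx":0,"ry":0,"rz":-0.131,"hand":60},{"dx":310,"dy":250,"dz":0,"rx":0,"ry":0,"rz":-0.131,"hand":60},{"dx":310,"dy":250,"dz":0,"rx":0,"ry":0,"rz":-0.131,"hand":60},{"dx":310,"dy":250,"dz":0,"rx":0,"ry":0,"rz":-0.131,"hand":60},{"dx":310,"dy":250,"dz":0,"rx":0,"ry":0,"rz":-0.131,"hand":60},{"dx":310,"dy":250,"dz":0,"rx":0,"ry":0,"rz":-0.131,"hand":60},{"dx":310,"dy":250,"dz":0,"rx":0,"ry":0,"rz":-0.131,"hand":60},{"dx":310,"dy":250,"dz":61,"rx":0,"ry":0,"rz":-0.131,"hand":60},{"dx":310,"dy":250,"dz":61,"rx":0,"ry":0,"rz":-0.131,"hand":60}]' 30
python3 -m crank '[{"dx":0,"dy":0,"dz":0,"rx":0,"ry":0,"rz":0,"hand":60},{"dx":0,"dy":0,"dz":0,"rx":0,"ry":0,"rz":0,"hand":60},{"dx":0,"dy":0,"dz":0,"rx":0,"ry":0,"rz":0,"hand":60}]'
python3 - <<'E'
from h import *
th=np.radians(108)
to([.614+.134*np.cos(th),.112+.134*np.sin(th),.12],[np.pi,0,th])
o=telemetry.get_obs();T=R.from_euler('xyz',o['eef_rot']);p=o['position']
pts=[p, p+T.apply([0,.03,-.008]),p+T.apply([0,-.03,-.008])]
for n in('top','side'):
    im=imaging.camera(n);print(n,P(n,pts));c=P(n,p)[0].astype(int)
    x,y=c[0]-50,c[1]-40; a=cv2.resize(im[y:y+80,x:x+100],None,fx=4,fy=4,interpolation=cv2.INTER_CUBIC)
    for q in P(n,pts): cv2.circle(a,tuple(int(v) for v in (q-[x,y]+.5)*4),3,(255,0,255),1)
    if n=='top': A=a
    print(x,y)
cv2.imwrite('pics/k.png',np.hstack([A,a]))
E
```

```text
time: 2.1
position: [0.5681, 0.2317, 0.1645]
eef_rot: [-3.133, 0.0, 1.881]
ft_force: [-1.2, -0.1, -1.4]
opening: 0.0599
finger_force: 0.0
time: 2.4
position: [0.5718, 0.2307, 0.1725]
eef_rot: [3.139, 0.0, 1.878]
ft_force: [-0.1, 0.4, -0.2]
opening: 0.0599
finger_force: 0.0
d [ 8.1  3.2 52.5] r [ 0.0031  0.0002 -0.0072] t 2.4
top [[245.57684079 178.7383502 ]
 [242.68109796 168.78831094]
 [247.62362224 187.56873923]]
195 138
side [[278.44456892 218.34712156]
 [267.00659134 215.58382019]
 [289.52011541 216.73226872]]
228 178
```

View pics/k.png

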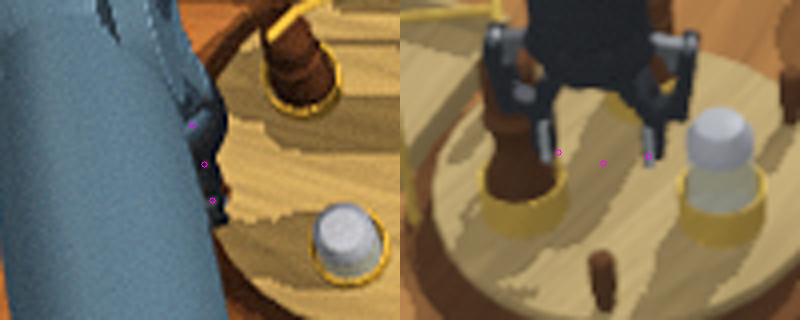

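```bash
python3 -m crank '[{"dx":8,"dy":3,"dz":40,"rx":0,"ry":0,"rz":-0.007,"hand":60},{"dx":8,"dy":3,"dz":70,"rx":0,"ry":0,"rz":-0.007,"hand":60},{"dx":8,"dy":3,"dz":100,"rx":0,"ry":0,"rz":-0.007,"hand":60},{"dx":8,"dy":3,"dz":120,"rx":0,"ry":0,"rz":-0.007,"hand":60},{"dx":8,"dy":3,"dz":120,"rx":0,"ry":0,"rz":-0.007,"hand":27},{"dx":8,"dy":3,"dz":120,"rx":0,"ry":0,"rz":-0.007,"hand":27},{"dx":8,"dy":3,"dz":120,"rx":0,"ry":0,"rz":-0.007,"hand":27},{"dx":8,"dy":3,"dz":120,"rx":0,"ry":0,"rz":-0.007,"hand":27}]' 20
python3 - <<'E'
from h import *
th=np.radians(108)
to([.614+.134*np.cos(th),.112+.134*np.sin(th),.052],[np.pi,0,th])
o=telemetry.get_obs();p=o['position']
im=imaging.camera('side');c=P('side',p)[0].astype(int)
x,y=c[0]-60,c[1]-60; a=cv2.resize(im[y:y+100,x:x+120],None,fx=5,fy=5,interpolation=cv2.INTER_CUBIC)
cv2.imwrite('pics/k2.png',a)
for k in range(1,11):
    a=np.radians(4*k); print(k,round(134*(np.cos(a)-1),1),round(-134*np.sin(a),1),round(-a,3))
E
```

```text
time: 3.3
position: [0.573, 0.2401, 0.0523]
eef_rot: [3.138, 0.0, 1.886]
ft_force: [0.2, 0.6, -0.4]
opening: 0.0268
finger_force: 0.0
d [-0.5 -0.6  0.3] r [0.0036 0.0001 0.0007] t 3.3
1 -0.3 -9.3 -0.07
2 -1.3 -18.6 -0.14
3 -2.9 -27.9 -0.209
4 -5.2 -36.9 -0.279
5 -8.1 -45.8 -0.349
6 -11.6 -54.5 -0.419
7 -15.7 -62.9 -0.489
8 -20.4 -71.0 -0.559
9 -25.6 -78.8 -0.628
10 -31.4 -86.1 -0.698
```

View pics/k2.png

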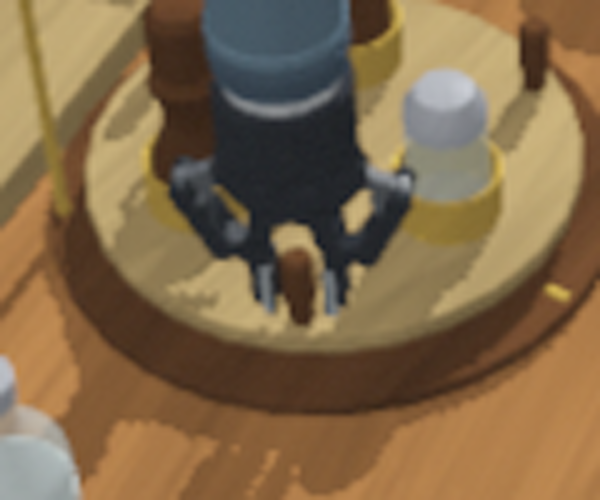

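The knob at (297,285) sits centred between the two pads. I'll turn in 40° arcs.

```bash
python3 -m crank '[{"dx":-0.3,"dy":-9.3,"dz":0,"rx":0,"ry":0,"rz":-0.07,"hand":27},{"dx":-1.3,"dy":-18.6,"dz":0,"rx":0,"ry":0,"rz":-0.14,"hand":27},{"dx":-2.9,"dy":-27.9,"dz":0,"rx":0,"ry":0,"rz":-0.209,"hand":27},{"dx":-5.2,"dy":-36.9,"dz":0,"rx":0,"ry":0,"rz":-0.279,"hand":27},{"dx":-8.1,"dy":-45.8,"dz":0,"rx":0,"ry":0,"rz":-0.349,"hand":27},{"dx":-11.6,"dy":-54.5,"dz":0,"rx":0,"ry":0,"rz":-0.419,"hand":27},{"dx":-15.7,"dy":-62.9,"dz":0,"rx":0,"ry":0,"rz":-0.489,"hand":27},{"dx":-20.4,"dy":-71,"dz":0,"rx":0,"ry":0,"rz":-0.559,"hand":27},{"dx":-25.6,"dy":-78.8,"dz":0,"rx":0,"ry":0,"rz":-0.628,"hand":27},{"dx":-31.4,"dy":-86.1,"dz":0,"rx":0,"ry":0,"rz":-0.698,"hand":27}]'
python3 - <<'E'
from h import *
th=np.radians(148)
to([.614+.134*np.cos(th),.112+.134*np.sin(th),.052],[np.pi,0,th])
im=np.vstack([imaging.camera('side')[130:280,200:360],imaging.camera('top')[100:240,220:380]])
cv2.imwrite('pics/k3.png',cv2.resize(im,None,fx=2,fy=2,interpolation=cv2.INTER_CUBIC))
E
```

```text
time: 4.35
position: [0.5, 0.1834, 0.0514]
eef_rot: [3.14, 0.002, 2.587]
ft_force: [0.6, 0.4, -0.6]
opening: 0.027
finger_force: 0.4
d [-0.5 -0.2 -0.6] r [0.002  0.0015 0.0039] t 4.35
```

View pics/k3.png

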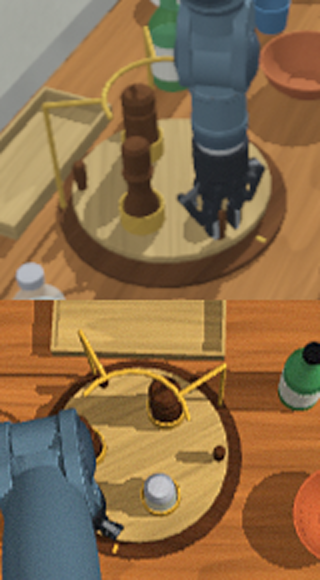

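The mill is moving round: side crop (140,185), with the shaker in the top crop at (160,490). The knob stays caged. I'll continue.

```bash
python3 -m crank '[{"dx":-0.3,"dy":-9.3,"dz":0,"rx":0,"ry":0,"rz":-0.07,"hand":27},{"dx":-1.3,"dy":-18.6,"dz":0,"rx":0,"ry":0,"rz":-0.14,"hand":27},{"dx":-2.9,"dy":-27.9,"dz":0,"rx":0,"ry":0,"rz":-0.209,"hand":27},{"dx":-5.2,"dy":-36.9,"dz":0,"rx":0,"ry":0,"rz":-0.279,"hand":27},{"dx":-8.1,"dy":-45.8,"dz":0,"rx":0,"ry":0,"rz":-0.349,"hand":27},{"dx":-11.6,"dy":-54.5,"dz":0,"rx":0,"ry":0,"rz":-0.419,"hand":27},{"dx":-15.7,"dy":-62.9,"dz":0,"rx":0,"ry":0,"rz":-0.489,"hand":27},{"dx":-20.4,"dy":-71,"dz":0,"rx":0,"ry":0,"rz":-0.559,"hand":27},{"dx":-25.6,"dy":-78.8,"dz":0,"rx":0,"ry":0,"rz":-0.628,"hand":27},{"dx":-31.4,"dy":-86.1,"dz":0,"rx":0,"ry":0,"rz":-0.698,"hand":27}]'
python3 -m crank '[{"dx":-0.3,"dy":-9.3,"dz":0,"rx":0,"ry":0,"rz":-0.07,"hand":27},{"dx":-1.3,"dy":-18.6,"dz":0,"rx":0,"ry":0,"rz":-0.14,"hand":27},{"dx":-2.9,"dy":-27.9,"dz":0,"rx":0,"ry":0,"rz":-0.209,"hand":27},{"dx":-5.2,"dy":-36.9,"dz":0,"rx":0,"ry":0,"rz":-0.279,"hand":27},{"dx":-8.1,"dy":-45.8,"dz":0,"rx":0,"ry":0,"rz":-0.349,"hand":27},{"dx":-11.6,"dy":-54.5,"dz":0,"rx":0,"ry":0,"rz":-0.419,"hand":27},{"dx":-15.7,"dy":-62.9,"dz":0,"rx":0,"ry":0,"rz":-0.489,"hand":27},{"dx":-20.4,"dy":-71,"dz":0,"rx":0,"ry":0,"rz":-0.559,"hand":27},{"dx":-25.6,"dy":-78.8,"dz":0,"rx":0,"ry":0,"rz":-0.628,"hand":27},{"dx":-31.4,"dy":-86.1,"dz":0,"rx":0,"ry":0,"rz":-0.698,"hand":27}]'
python3 - <<'E'
from h import *
th=np.radians(228)
to([.614+.134*np.cos(th),.112+.134*np.sin(th),.052],[np.pi,0,th]); print(telemetry.get_obs()['finger_force'])
E
```

```text
time: 5.45
position: [0.4809, 0.0937, 0.0508]
eef_rot: [3.141, 0.001, -3.0]
ft_force: [-0.6, 1.4, -0.1]
opening: 0.0273
finger_force: 0.4
time: 6.45
position: [0.5228, 0.0134, 0.0505]
eef_rot: [3.139, 0.0, -2.302]
ft_force: [-1.5, 0.5, 2.2]
opening: 0.0268
finger_force: 1.1
d [-0.3 -1.8 -1.5] r [0.0025 0.0002 0.0022] t 6.45
1.1031756363809109
```

```bash
python3 -m crank '[{"dx":0,"dy":-2,"dz":0,"rx":0,"ry":0,"rz":0,"hand":27},{"dx":0,"dy":-4,"dz":0,"rx":0,"ry":0,"rz":0,"hand":27},{"dx":0,"dy":-4,"dz":0,"rx":0,"ry":0,"rz":0,"hand":27},{"dx":0,"dy":-4,"dz":0,"rx":0,"ry":0,"rz":0,"hand":60},{"dx":0,"dy":-4,"dz":0,"rx":0,"ry":0,"rz":0,"hand":60},{"dx":0,"dy":-4,"dz":0,"rx":0,"ry":0,"rz":0,"hand":60},{"dx":0,"dy":-4,"dz":-40,"rx":0,"ry":0,"rz":0,"hand":60},{"dx":0,"dy":-4,"dz":-90,"rx":0,"ry":0,"rz":0,"hand":60},{"dx":0,"dy":-4,"dz":-130,"rx":0,"ry":0,"rz":0,"hand":60},{"dx":0,"dy":-4,"dz":-150,"rx":0,"ry":0,"rz":0,"hand":60}]'
python3 - <<'E'
from h import *
c=np.array([.614,.112]);f=np.radians(168)
pts=[[*(c+.134*np.array([np.cos(f+k),np.sin(f+k)])),.09] for k in np.radians([-60,60,180])]+[[*(c+.085*np.array([np.cos(f),np.sin(f)])),z] for z in(.074,.19)]
L=[]
for n,(x,y) in(('side',(205,130)),('top',(220,100))):
    a=cv2.resize(imaging.camera(n)[y:y+145,x:x+195],None,fx=4,fy=4,interpolation=cv2.INTER_CUBIC)
    for q in P(n,pts): cv2.circle(a,tuple(int(v) for v in (q-[x,y]+.5)*4),3,(255,0,255),1)
    L.append(a[:, :400] if 0 else a)
cv2.imwrite('pics/k4.png',cv2.resize(np.hstack(L),(800,297)) if 0 else L[0]); cv2.imwrite('pics/k5.png',L[1])
E
```

```text
time: 7.45
position: [0.5282, 0.0099, 0.2045]
eef_rot: [-3.137, 0.003, -2.303]
ft_force: [-0.2, -0.3, -0.4]
opening: 0.0603
finger_force: 0.0
```

View pics/k4.png

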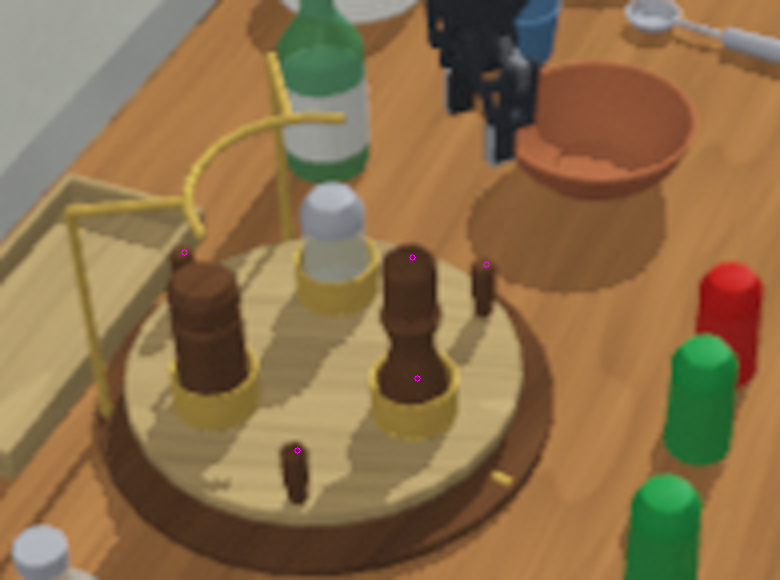

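View pics/k5.png

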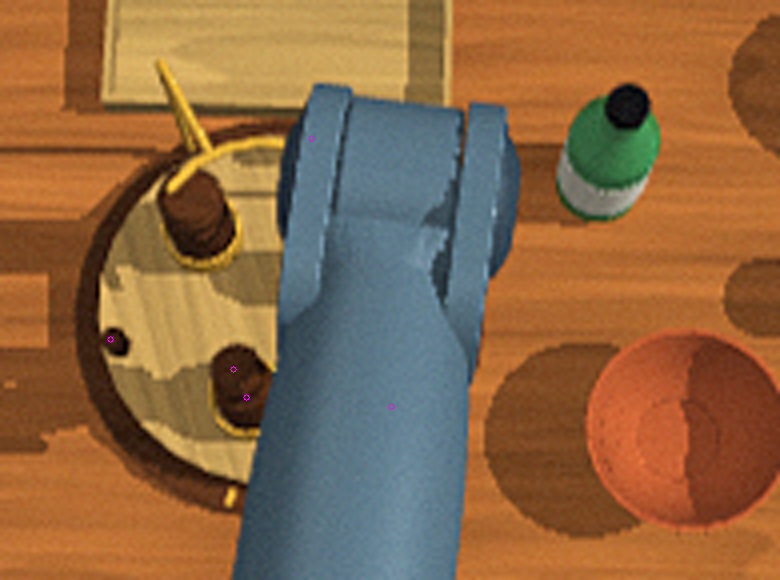

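The mill now stands upright at the front place, side crop (412,330) by the brass mark (500,478). My overlay marks fall on the knobs and on the mill's head, so the carousel is in its detent with the knob free. Next I'll go above the mill.

```bash
python3 -m crank '[{"dx":0,"dy":0,"dz":-50,"rx":0,"ry":0,"rz":0,"hand":85},{"dx":0,"dy":0,"dz":-70,"rx":0,"ry":0,"rz":0,"hand":85},{"dx":0,"dy":0,"dz":-70,"rx":0,"ry":0,"rz":0,"hand":85},{"dx":0,"dy":0,"dz":-70,"rx":0,"ry":0,"rz":0,"hand":85}]'
python3 - <<'E'
from h import *
to([.531,.127,.27],[np.pi,0,np.radians(103)])
E
```

```text
time: 7.95
position: [0.5262, 0.0101, 0.2691]
eef_rot: [3.141, -0.001, -2.303]
ft_force: [-0.6, 0.3, -0.8]
opening: 0.085
finger_force: 0.0
d [-90.2  74.6  -1. ] r [-3.000e-04 -1.400e-03  2.182e+00] t 7.95
```

```bash
python3 -m crank '[{"dx":-90,"dy":75,"dz":0,"rx":0,"ry":0,"rz":2.182,"hand":85},{"dx":-90,"dy":75,"dz":0,"rx":0,"ry":0,"rz":2.182,"hand":85},{"dx":-90,"dy":75,"dz":0,"rx":0,"ry":0,"rz":2.182,"hand":85},{"dx":-90,"dy":75,"dz":0,"rx":0,"ry":0,"rz":2.182,"hand":85},{"dx":-90,"dy":75,"dz":0,"rx":0,"ry":0,"rz":2.182,"hand":85},{"dx":-90,"dy":75,"dz":0,"rx":0,"ry":0,"rz":2.182,"hand":85},{"dx":-90,"dy":75,"dz":0,"rx":0,"ry":0,"rz":2.182,"hand":85},{"dx":-90,"dy":75,"dz":0,"rx":0,"ry":0,"rz":2.182,"hand":85},{"dx":-90,"dy":75,"dz":0,"rx":0,"ry":0,"rz":2.182,"hand":85},{"dx":-90,"dy":75,"dz":0,"rx":0,"ry":0,"rz":2.182,"hand":85}]' 
python3 -m crank '[{"dx":0,"dy":0,"dz":0,"rx":0,"ry":0,"rz":0.7,"hand":85},{"dx":0,"dy":0,"dz":0,"rx":0,"ry":0,"rz":0.7,"hand":85},{"dx":0,"dy":0,"dz":0,"rx":0,"ry":0,"rz":0.7,"hand":85},{"dx":0,"dy":0,"dz":0,"rx":0,"ry":0,"rz":0.7,"hand":85},{"dx":0,"dy":0,"dz":0,"rx":0,"ry":0,"rz":0.7,"hand":85},{"dx":0,"dy":0,"dz":0,"rx":0,"ry":0,"rz":0.7,"hand":85},{"dx":0,"dy":0,"dz":0,"rx":0,"ry":0,"rz":0.7,"hand":85}]'
python3 - <<'E'
from h import *
to([.531,.127,.14],[np.pi,0,np.radians(103)])
E
```

```text
time: 8.95
position: [0.5297, 0.1269, 0.2675]
eef_rot: [-3.138, -0.003, 2.504]
ft_force: [-0.0, 0.3, 0.7]
opening: 0.0847
finger_force: 0.0
time: 9.65
position: [0.5301, 0.127, 0.2686]
eef_rot: [-3.139, -0.0, 1.812]
ft_force: [-0.5, -0.8, -0.4]
opening: 0.0851
finger_force: 0.0
d [ -0.2   1.3 128.6] r [-0.0029 -0.0002  0.0144] t 9.65
```

```bash
python3 -m crank '[{"dx":0,"dy":1,"dz":30,"rx":0,"ry":0,"rz":0,"hand":85},{"dx":0,"dy":1,"dz":60,"rx":0,"ry":0,"rz":0,"hand":85},{"dx":0,"dy":1,"dz":90,"rx":0,"ry":0,"rz":0,"hand":85},{"dx":0,"dy":1,"dz":115,"rx":0,"ry":0,"rz":0,"hand":85},{"dx":0,"dy":1,"dz":129,"rx":0,"ry":0,"rz":0,"hand":85},{"dx":0,"dy":1,"dz":129,"rx":0,"ry":0,"rz":0,"hand":55},{"dx":0,"dy":1,"dz":129,"rx":0,"ry":0,"rz":0,"hand":55},{"dx":0,"dy":1,"dz":129,"rx":0,"ry":0,"rz":0,"hand":55}]' 30
python3 - <<'E'
from h import *
c=np.array([.614,.112]);f=np.radians(168); n='side';p=telemetry.get_obs()['position']
x,y=P(n,p)[0].astype(int)-[50,50]
a=cv2.resize(imaging.camera(n)[y:y+100,x:x+110],None,fx=5,fy=5,interpolation=cv2.INTER_CUBIC)
for q in P(n,[p]): cv2.circle(a,tuple(int(v) for v in (q-[x,y]+.5)*5),3,(255,0,255),1)
cv2.imwrite('pics/k6.png',a)
E
```

```text
time: 10.45
position: [0.5326, 0.1274, 0.1423]
eef_rot: [3.14, 0.0, 1.811]
ft_force: [0.2, 0.7, 0.4]
opening: 0.0547
finger_force: 0.0
```

```bash
python3 -m crank '[{"dx":0,"dy":0,"dz":0,"rx":0,"ry":0,"rz":0,"hand":46},{"dx":0,"dy":0,"dz":0,"rx":0,"ry":0,"rz":0,"hand":42},{"dx":0,"dy":0,"dz":0,"rx":0,"ry":0,"rz":0,"hand":40},{"dx":0,"dy":0,"dz":0,"rx":0,"ry":0,"rz":0,"hand":36},{"dx":0,"dy":0,"dz":0,"rx":0,"ry":0,"rz":0,"hand":34},{"dx":0,"dy":0,"dz":0,"rx":0,"ry":0,"rz":0,"hand":30},{"dx":0,"dy":0,"dz":0,"rx":0,"ry":0,"rz":0,"hand":30}]' 70
```

```text
time: 11.2
position: [0.5327, 0.1274, 0.1423]
eef_rot: [3.139, 0.0, 1.81]
ft_force: [-0.1, -0.4, 5.3]
opening: 0.0388
finger_force: 69.7
```

```bash
python3 -m crank '[{"dx":0,"dy":0,"dz":-8,"rx":0,"ry":0,"rz":0,"hand":30},{"dx":0,"dy":0,"dz":-20,"rx":0,"ry":0,"rz":0,"hand":30},{"dx":0,"dy":0,"dz":-35,"rx":0,"ry":0,"rz":0,"hand":30},{"dx":0,"dy":0,"dz":-50,"rx":0,"ry":0,"rz":0,"hand":30},{"dx":0,"dy":0,"dz":-70,"rx":0,"ry":0,"rz":0,"hand":30},{"dx":0,"dy":0,"dz":-90,"rx":0,"ry":0,"rz":0,"hand":30},{"dx":0,"dy":0,"dz":-110,"rx":0,"ry":0,"rz":0,"hand":30},{"dx":0,"dy":0,"dz":-130,"rx":0,"ry":0,"rz":0,"hand":30},{"dx":0,"dy":0,"dz":-140,"rx":0,"ry":0,"rz":0,"hand":30},{"dx":0,"dy":0,"dz":-140,"rx":0,"ry":0,"rz":0,"hand":30}]' 100
python3 - <<'E'
from h import *
B=np.array([.517,-.226]); az=np.arctan2(B[1],B[0]); 
# mill foot sits L beyond TCP along tool z
L=.1423-.040; d=np.array([np.cos(az),np.sin(az),-1])/2**.5
foot=np.array([*B,.165]); tcp=foot-L*d
# tool: z=d, y in arm plane, x horizontal ; yaw at az+90 when vertical
x=np.array([-np.sin(az),np.cos(az),0]); M=R.from_matrix(np.c_[x,np.cross(d,x),d])
print(tcp,np.degrees(az)); to(tcp,M)
to([.45,-.195,.29],[np.pi,0,az+np.pi/2])
print(telemetry.get_obs()['joint_positions'])
E
```

```text
time: 12.2
position: [0.5326, 0.1274, 0.2829]
eef_rot: [3.139, 0.0, 1.81]
ft_force: [0.3, 0.1, -2.3]
opening: 0.0382
finger_force: 100.4
[ 0.45071908 -0.19702614  0.23733702] -23.611934323590784
d [-295.8 -156.5   45.2] r [-0.7542 -0.256   0.6167] t 12.2
d [-293.7 -156.6   -7.4] r [ 2.700e-03 -5.000e-04  6.513e-01] t 12.2
[ 1.19027350e-01  3.11006624e-01  1.18404458e-01  1.37548686e+00
 -9.94574745e-05  1.45062971e+00]
```

```bash
python3 -m crank '[{"dx":-20,"dy":-10,"dz":-7,"rx":0,"ry":0,"rz":0.05,"hand":30},{"dx":-50,"dy":-26,"dz":-7,"rx":0,"ry":0,"rz":0.12,"hand":30},{"dx":-85,"dy":-45,"dz":-7,"rx":0,"ry":0,"rz":0.2,"hand":30},{"dx":-120,"dy":-64,"dz":-7,"rx":0,"ry":0,"rz":0.27,"hand":30},{"dx":-155,"dy":-83,"dz":-7,"rx":0,"ry":0,"rz":0.35,"hand":30},{"dx":-190,"dy":-101,"dz":-7,"rx":0,"ry":0,"rz":0.42,"hand":30},{"dx":-225,"dy":-120,"dz":-7,"rx":0,"ry":0,"rz":0.5,"hand":30},{"dx":-255,"dy":-136,"dz":-7,"rx":0,"ry":0,"rz":0.57,"hand":30},{"dx":-280,"dy":-150,"dz":-7,"rx":0,"ry":0,"rz":0.63,"hand":30},{"dx":-294,"dy":-157,"dz":-7,"rx":0,"ry":0,"rz":0.651,"hand":30}]'
python3 -m crank '[{"dx":0,"dy":0,"dz":0,"rx":0,"ry":0,"rz":0,"hand":30},{"dx":0,"dy":0,"dz":0,"rx":0,"ry":0,"rz":0,"hand":30},{"dx":0,"dy":0,"dz":0,"rx":0,"ry":0,"rz":0,"hand":30}]'
python3 - <<'E'
from h import *
B=np.array([.517,-.226]); az=np.arctan2(B[1],B[0]); L=.1423-.040; d=np.array([np.cos(az),np.sin(az),-1])/2**.5
tcp=np.array([*B,.165])-L*d; x=np.array([-np.sin(az),np.cos(az),0])
to(tcp,R.from_matrix(np.c_[x,np.cross(d,x),d]))
E
```

```text
time: 13.2
position: [0.4475, -0.1973, 0.2869]
eef_rot: [-3.139, 0.0, 1.155]
ft_force: [-0.1, 0.7, -1.9]
opening: 0.0381
finger_force: 100.5
time: 13.5
position: [0.4488, -0.1945, 0.2878]
eef_rot: [-3.14, -0.0, 1.16]
ft_force: [0.1, 0.6, -2.0]
opening: 0.0381
finger_force: 100.6
d [-1.5  2.8 50.4] r [-0.7866 -0.001   0.0012] t 13.5
```

```bash
python3 -m crank '[{"dx":0,"dy":0,"dz":4,"rx":-0.06,"ry":0,"rz":0,"hand":30},{"dx":0,"dy":0,"dz":9,"rx":-0.15,"ry":0,"rz":0,"hand":30},{"dx":0,"dy":1,"dz":15,"rx":-0.25,"ry":0,"rz":0,"hand":30},{"dx":0,"dy":1,"dz":22,"rx":-0.35,"ry":0,"rz":0,"hand":30},{"dx":-1,"dy":2,"dz":29,"rx":-0.45,"ry":0,"rz":0,"hand":30},{"dx":-1,"dy":2,"dz":36,"rx":-0.55,"ry":0,"rz":0,"hand":30},{"dx":-1,"dy":2,"dz":42,"rx":-0.64,"ry":0,"rz":0,"hand":30},{"dx":-1,"dy":3,"dz":47,"rx":-0.72,"ry":0,"rz":0,"hand":30},{"dx":-1,"dy":3,"dz":50,"rx":-0.77,"ry":0,"rz":0,"hand":30},{"dx":-1,"dy":3,"dz":50,"rx":-0.787,"ry":0,"rz":0,"hand":30}]'
python3 -m crank '[{"dx":0,"dy":0,"dz":0,"rx":0,"ry":0,"rz":0,"hand":30},{"dx":0,"dy":0,"dz":0,"rx":0,"ry":0,"rz":0,"hand":30},{"dx":0,"dy":0,"dz":0,"rx":0,"ry":0,"rz":0,"hand":30},{"dx":0,"dy":0,"dz":0,"rx":0,"ry":0,"rz":0,"hand":30},{"dx":0,"dy":0,"dz":0,"rx":0,"ry":0,"rz":0,"hand":30}]'
python3 - <<'E'
from h import *
B=np.array([.517,-.226]);o=telemetry.get_obs();T=R.from_euler('xyz',o['eef_rot']); d=T.apply([0,0,1]);f=o['position']+d*.1023
print(f,np.degrees(np.arccos(-d[2])),o['qd'])
pts=[f,f-d*.15,[*B,.06]]
L=[]
for n,(x,y) in(('side',(200,60)),('top',(225,90))):
    a=cv2.resize(imaging.camera(n)[y:y+190,x:x+220],None,fx=1.8,fy=1.8*1.5 if 0 else 1.8,interpolation=cv2.INTER_CUBIC)
    for q in P(n,pts): cv2.circle(a,tuple(int(v) for v in (q-[x,y]+.5)*1.8),3,(255,0,255),1)
    L.append(a)
cv2.imwrite('pics/end.png',np.hstack(L))
E
```

```text
time: 14.5
position: [0.4491, -0.195, 0.2349]
eef_rot: [2.358, -0.001, 1.161]
ft_force: [-0.2, 1.3, -2.5]
opening: 0.0382
finger_force: 101.1
time: 15.0
position: [0.4517, -0.1979, 0.2388]
eef_rot: [2.354, 0.0, 1.159]
ft_force: [-0.1, 0.5, -1.9]
opening: 0.0375
finger_force: 101.1
[ 0.51815018 -0.22693937  0.1666067 ] 45.10741349157666 [-0.0016687  -0.00317667 -0.00973211 -0.00145702  0.00100906 -0.00018953]
```

View pics/end.png

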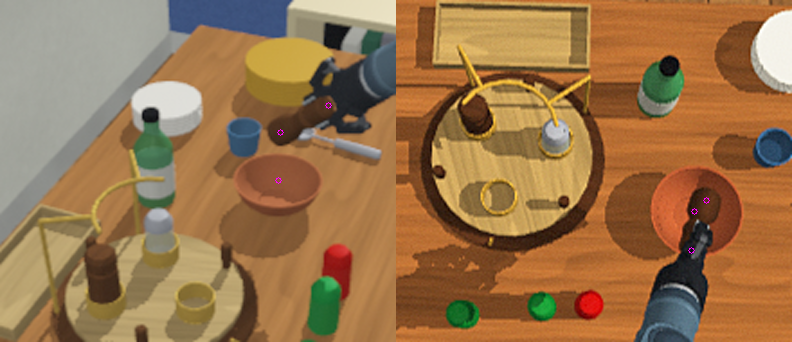

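The mill is held about 45° over the bowl: its foot is at side (280,132) and top (706,203), and the bowl centre is at top (697,211). The carousel is still in its detent, and the salt and shaker stand in their cups. One last check that it is steady, then I'll hand in.

```bash
python3 -m crank '[{"dx":0,"dy":0,"dz":0,"rx":0,"ry":0,"rz":0,"hand":30},{"dx":0,"dy":0,"dz":0,"rx":0,"ry":0,"rz":0,"hand":30},{"dx":0,"dy":0,"dz":0,"rx":0,"ry":0,"rz":0,"hand":30},{"dx":0,"dy":0,"dz":0,"rx":0,"ry":0,"rz":0,"hand":30},{"dx":0,"dy":0,"dz":0,"rx":0,"ry":0,"rz":0,"hand":30},{"dx":0,"dy":0,"dz":0,"rx":0,"ry":0,"rz":0,"hand":30},{"dx":0,"dy":0,"dz":0,"rx":0,"ry":0,"rz":0,"hand":30},{"dx":0,"dy":0,"dz":0,"rx":0,"ry":0,"rz":0,"hand":30}]' && python3 - <<'E'
from h import *
o=telemetry.get_obs(); print(o['opening'],o['finger_force'],abs(o['qd']).max())
if o['finger_force']>50 and o['opening']>.035: print(env.finish_job())
E
```

```text
time: 15.9
position: [0.4513, -0.1976, 0.2383]
eef_rot: [2.355, 0.0, 1.159]
ft_force: [-0.3, -0.4, -1.8]
opening: 0.0384
finger_force: 101.1
0.03837849987940616 101.11824471736327 0.002375031221105465
the job is handed in; nothing more can be done
None
```

The job is handed in at about 16 s: the carousel was turned a third of a turn to its detent and the knob let go, and the pepper mill is held steady at about 45°, foot lowest, about 105 mm above the bowl's rim; no verdict came back.

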